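# Shim the rocking laboratory balance

### The job

The laboratory balance rocks because its orange-marked foot is too short to reach the bench. With the fingertips, push the yellow wedge, thin edge first, under that foot until the foot rests on it and the balance stands level; then press down firmly on the dark round pad on the balance's top, over that corner, to prove that it no longer rocks, and move clear. Only push: do not pick up the wedge or the balance, do not shove the balance from its place, and leave the other things alone.

Things in the scene. Friction and masses are not known exactly. Their poses are not given: they have to be found in the camera images.
- balance: White loose laboratory balance, 0.85 kg +-20%. Housing 200 (x) x 170 (y) mm, from 16 to 56 mm above the bench, display strip on its -x edge. Ears (32 x 34 mm, top 29 mm high) on the y sides reach y = +-113 and carry feet of 20 mm diameter at x = +-75, y = +-100 mm; that at +x +y, with the orange ear, is too short. Origin on the bench under the housing's middle, z up.
- short_foot (a point): Lowest point of the short foot, a black dome of 10 mm radius below the orange ear, 6 mm above the bench at the start; at (75, 100, 6) mm in the balance's frame. The wedge goes in along the balance's -y. Unshimmed, the balance stands level on its three other feet, and tips some 3 degrees when this corner is pressed with over about 2 N.
- press_pad (a point): Centre of the dark round pad, 30 mm across, on the housing's flat top (56 mm above the bench), near the short foot's corner: at (78, 64, 56) mm in the balance's frame.
- pan (a point): Centre of the top of the balance's round steel pan: 110 mm across, standing 7 mm above the housing's top. At (0, -12, 63) mm in the balance's frame.
- wedge: Loose yellow wedge, 60 g, 100 (x) x 40 (y) mm, lying flat outside the short foot, thin edge roughly towards it. Origin: centre of its underside; +x points to the thin edge, at x = +50 mm. The ramp rises straight from 1.5 mm there to 14.4 mm at x = -36 mm (0.15 mm per mm); behind it stands an upright dark heel block, 14 mm long, 26 mm high.
- heel (a point): Centre of the heel's flat upright end face (40 mm wide, 26 mm high), at (-50, 0, 13) mm in the wedge's frame: the place to push, towards the wedge's +x.
- ramp (a point): Point on the ramp, 4.7 mm high, at (29, 0, 4.7) mm in the wedge's frame. The ramp first bears on the foot when the foot's lowest point is at x = +21 mm in the wedge's frame; each further mm of push lifts the foot 0.15 mm: 2 to 7 mm more is right, over 10 mm too much. The foot then loads the wedge with about 3 N and friction holds it.
- tip_rack: Yellow pipette-tip rack, 85 (x) by 120 (y) by 49 mm high, loose. Origin: centre of its underside. To be left alone.
- reagent: White reagent bottle with a red cap, 54 mm across, 110 mm high, loose. Origin: centre of its underside. To be left alone.
- tube_rack: Blue rack with small capped tubes, 60 (x) by 100 (y) by 44 mm high, loose. Origin: centre of its underside. To be left alone.
Mind the look-alikes: they are no part of the job. Of the things like the wedge, leave any that is pink; of the rest the larger one is meant.

How it is judged:
By the outcome, as a careful person would: the job done as asked, in the order asked, and still so for the second after the job is handed in, with the robot touching nothing.
It also fails if it takes over 54 s, if anything falls off the work surface, if the arm or the gripper's body presses on something with over 40 N, if the wrist force passes 120 N, or if a joint passes its speed limit or range.

### The arm

A 7-joint arm with a two-finger parallel gripper is mounted at the origin on the work surface. World frame = base frame: x ahead of the robot, y to its left, z up, the work surface at z = 0. Lengths are in m, angles in rad, forces in N, time in s.
With the tool pointing down it reaches from about 0.425 to 0.95 m from the base axis. Payload 4.7 kg.
Tool frame: the origin (TCP) lies between the finger pads; the fingertips stand 25 mm ahead of it and the grasp point (between the pads) lies 6 mm ahead of it; x points along the fingers, z is the direction in which the jaws open and shut, and the axes are right-handed (so a half turn about x gives the same grasp; the last joint's range is limited). The gripper opens to 85 mm and grips with 20 to 120 N. Pads are 22 mm wide; open, the fingers measure 114 mm over their backs; the gripper's body (76 mm by 85 mm) begins 54 mm behind the grasp point. The pads swing forward as they close: fully open they stand 13 mm farther back than shut.
Start: joints at [-1.299, 0.469, -0.049, 1.532, 0.024, 1.141, -0.082], TCP at [0.2, 0.645, 0.256] pointing down, gripper open.
Joint ranges: [-2.59, 2.59], [-0.33, 1.99], [-1.39, 1.29], [0.1, 2.45], [-1.04, 4.18], [0.21, 1.99], [-2.66, 2.66]. Speed limits (rad/s): [2.57, 2.57, 3.14, 3.14, 3.14, 3.14, 3.14].

### API

Orientations are given as a 3x3 rotation matrix whose columns are the frame's x, y, z axes.
In Python, from rig import * gives the robot as it stands. Calls block until the motion is done:
- movep(position, orientation): joint-space move of the TCP to a pose.
- move_l(position, attitude=None, feed=0.15, until_force=None): straight line of the TCP; attitude=None keeps the orientation; feed is the mean speed in m/s. With until_force (N) it stops when the force on the tool has changed by that much, and returns True; else False.
- move_joints(angles): joint-space move.
- command_gripper(opening, newtons=None): finger opening in m; newtons is the grip in N (None keeps the last); returns when the fingers have stopped.
- sleep(seconds).
- inverse_kinematics(position, orientation): joint angles nearest the present ones, or None.
- sense(): the state.
- camera(name): name is "side" or "top" or "wrist"; returns (picture, depth): 384x512x3 uint8, red, green, blue; 384x512 float32, m along the optical axis (not along the pixel's ray), 0 where there is no reading.
- camera_params(name): a dict with "K" (3x3 intrinsics, pixels), "position" and "rotation" of the camera in the world; the wrist camera has in their place "tool_from_camera" (4x4, takes a point from camera to tool coordinates, whose origin is the TCP and whose axes are the tool frame's). Camera axes: x right, y down, z forward; pixel columns grow to the right and rows downward; lengths in m; the calibration is good to about 2 mm. A picture is of the moment at which its call begins: read the wrist's pose just before it. camera_params takes no time and is no camera call.
A pose or a line that the arm cannot do raises Unreachable and nothing moves.
- finish_job(): hands the job in, once; it reports no verdict.
The state is a dict: "time_s": time; "joint_pos": joint angles; "qd": joint speeds; "joint_efforts": joint torques, N m; "position": TCP position; "tcp_rot": TCP orientation; "wrist_force": force on the tool from outside, world axes, zero at the start; "ft_torque": the same for the moment, N m; "finger_gap": finger opening in m.
Only numpy, scipy, OpenCV 4.12 (cv2) and the standard library are available. Lean on these libraries where they do the work, as an engineer would, in place of code of your own. Each camera call takes 0.05 s, during which the arm holds its last target.

## Working session

There is one attempt and no reset: what is moved stays moved. The work goes in short steps, each a Python script; the robot and the scene stay as the last script left them, time stands still between calls to the robot, and variables do not carry over. Pictures are saved under pics/ and viewed, and the job is handed in when it is done.

```bash
mkdir -p pics; ls; python3 - <<'E'
from rig import *
import cv2,numpy as np
for n in("top","side","wrist"):
    s=sense(); p,d=camera(n); cv2.imwrite(f"pics/{n}0.png",p[:,:,::-1]); np.savez(f"{n}0.npz",p=p,d=d,pos=s["position"],R=s["tcp_rot"])
    print(n,camera_params(n))
print(sense())
E
```

```text
pics
top {'K': array([[404.63700748,   0.        , 255.03329145],
       [  0.        , 404.63700748, 191.29543172],
       [  0.        ,   0.        ,   1.        ]]), 'position': array([0.33287272, 0.0212998 , 0.94351842]), 'rotation': array([[-0.10919655, -0.97299232,  0.20337665],
       [-0.99401376,  0.10762115, -0.01882381],
       [-0.0035722 , -0.20421468, -0.97891961]])}
side {'K': array([[381.7204004 ,   0.        , 253.1592468 ],
       [  0.        , 381.7204004 , 191.48658788],
       [  0.        ,   0.        ,   1.        ]]), 'position': array([-0.01057145,  0.53616129,  0.51187819]), 'rotation': array([[-0.68038338, -0.36382334,  0.63616903],
       [-0.73285425,  0.33568413, -0.59181147],
       [ 0.00176298, -0.86887787, -0.49502338]])}
wrist {'K': array([[308.15065722,   0.        , 254.45076685],
       [  0.        , 308.15065722, 194.20054114],
       [  0.        ,   0.        ,   1.        ]]), 'tool_from_camera': array([[ 3.14161370e-04, -3.01002371e-01,  9.53623340e-01,
        -1.18372746e-01],
       [-6.78581306e-04, -9.53623231e-01, -3.01002113e-01,

[... 305 characters left out ...]
   1.14100319, -0.08231267]), 'qd': array([ 0.0010952 , -0.0005862 , -0.00137797, -0.00426691,  0.00092944,
       -0.00015673,  0.00011918]), 'joint_efforts': array([ 7.82908992e-04, -5.10767269e+01, -4.66923870e-02, -2.37977332e+01,
        1.07085658e-02,  5.42193447e-03,  3.99046087e-06]), 'position': array([0.19986232, 0.64431564, 0.25549153]), 'tcp_rot': array([[-3.74567953e-04, -9.55105642e-01,  2.96265206e-01],
       [-1.46053091e-03,  2.96265434e-01,  9.55104528e-01],
       [-9.99998863e-01, -7.49529440e-05, -1.50593285e-03]]), 'wrist_force': array([0.40222564, 0.40569268, 0.13633354]), 'ft_torque': array([-0.03165087, -0.02435189, -0.03680625]), 'finger_gap': 0.08538760621924912}
```

View pics/top0.png

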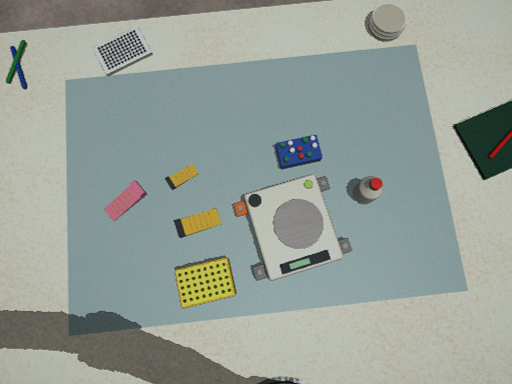

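View pics/side0.png

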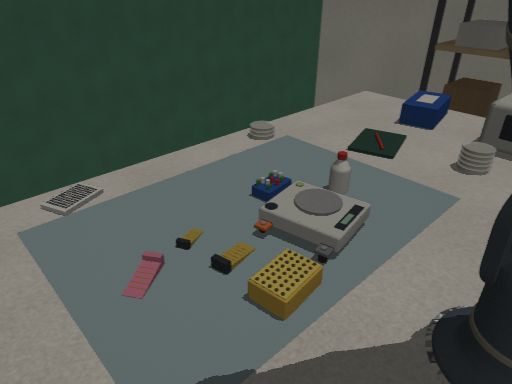

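View pics/wrist0.png

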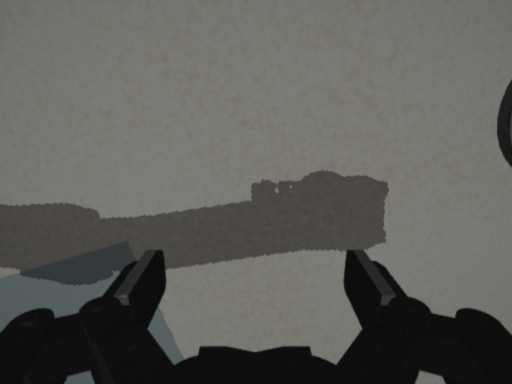

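The top view shows the large yellow wedge at about (198,222) with its heel on the left at (180,227). The orange ear is at (240,208), the dark pad at (255,200), the pink look-alike at (125,200) and the small yellow one at (182,177). Next I'll measure positions from the depth data.

```bash
cat > h.py <<'E'
import numpy as np,cv2
from rig import *
def cloud(d,K,T):
    v,u=np.indices(d.shape)
    P=np.stack([(u-K[0,2])*d/K[0,0],(v-K[1,2])*d/K[1,1],d],-1)
    return P@T[:3,:3].T+T[:3,3]
def T_of(name,pos=None,R=None):
    c=camera_params(name); T=np.eye(4)
    if name=="wrist":
        A=np.eye(4);A[:3,:3]=R;A[:3,3]=pos; return c["K"],A@c["tool_from_camera"]
    T[:3,:3]=c["rotation"];T[:3,3]=c["position"];return c["K"],T
def snap(name,fn):
    s=sense();p,d=camera(name);cv2.imwrite(f"pics/{fn}.png",p[:,:,::-1])
    K,T=T_of(name,s["position"],s["tcp_rot"]);W=cloud(d,K,T)
    np.savez(fn+".npz",p=p,d=d,W=W,K=K,T=T);return p,d,W
def comps(mask,amin=20):
    n,l,st,c=cv2.connectedComponentsWithStats(mask.astype(np.uint8),connectivity=8)
    return [(i,l==i,st[i],c[i]) for i in range(1,n) if st[i,4]>=amin]
E
python3 - <<'E'
from h import *
for n in("top","side"):
    z=np.load(n+"0.npz");p,d=z["p"],z["d"];K,T=T_of(n);W=cloud(d,K,T)
    hsv=cv2.cvtColor(p,cv2.COLOR_RGB2HSV);H,S,V=[hsv[...,i] for i in range(3)]
    print(n)
    for nm,m in(("yellow",(H>16)&(H<32)&(S>120)&(V>80)),("orange",(H<14)&(S>150)&(V>90)),("dark",(V<60)&(d>0)),("white56",(abs(W[...,2]-.056)<.006)&(d>0))):
        for i,mm,st,c in comps(m,25):
            q=W[mm];r=cv2.minAreaRect((q[:,:2]*1000).astype(np.float32))
            if 0.2<q[:,0].mean()<0.95 and abs(q[:,1].mean())<.6: print(nm,st,c.round(1),q.mean(0).round(4),q[:,2].max().round(3),r)
E
```

```text
top
yellow [169 164  29  23 321] [183.2 175.1] [0.5843 0.1684 0.0119] 0.944 ((462.33233642578125, 108.4076156616211), (309.0587463378906, 62.8559684753418), 25.96355628967285)
yellow [180 208  41  27 644] [200.1 221.4] [0.4695 0.1374 0.0127] 0.944 ((405.7601318359375, 105.89125061035156), (204.43014526367188, 89.8970718383789), 25.513246536254883)
yellow [ 175  257   61   51 1731] [203.6 282. ] [0.3324 0.1362 0.0496] 0.944 ((336.3690185546875, 112.94376373291016), (86.83625030517578, 180.8717041015625), 7.379393577575684)
orange [489 131  23  27 120] [500.3 145.2] [ 0.5697 -0.5836  0.0287] 0.944 ((454.11187744140625, -306.559814453125), (30.84820556640625, 698.435302734375), 22.822858810424805)
orange [371 178  11  11  98] [375.9 182.9] [ 0.4944 -0.2477  0.1184] 0.944 ((413.20489501953125, -122.59492492675781), (22.319259643554688, 328.84283447265625), 33.0561637878418)
orange [234 201  14  15 126] [240.4 208.2] [0.4862 0.0412 0.0358] 0.944 ((418.4571228027344, 29.3269100189209), (171.34043884277344, 26.56033706665039), 10.064021110534668)
dark [ 453  101   59   79 2750] [488.1 139.3
[... 3105 characters left out ...]
42 293  41  28 166] [260.8 307.4] [0.3348 0.1965 0.001 ] 0.003 ((333.2164611816406, 196.6906280517578), (87.89898681640625, 14.09138298034668), 2.1347177028656006)
dark [196 369  59  15 439] [227.9 377.9] [0.2692 0.3251 0.0009] 0.003 ((269.0508728027344, 329.03167724609375), (85.76141357421875, 20.944128036499023), 60.61552429199219)
white56 [330 171  21   8  86] [340.1 174.8] [ 0.4858 -0.2359  0.056 ] 0.062 ((489.6361083984375, -238.69354248046875), (52.90845489501953, 24.380531311035156), 28.951141357421875)
white56 [ 260  180  111   61 2696] [316.1 211.8] [ 0.417  -0.0504  0.0563] 0.062 ((433.18157958984375, -70.61070251464844), (199.4434051513672, 171.80442810058594), 11.020078659057617)
```

```bash
cat >> h.py <<'E'
BC=np.array([.4325,-.0706]);a=np.radians(10.85)
bx=np.array([np.cos(a),np.sin(a)]);by=np.array([-np.sin(a),np.cos(a)])
def B(x,y): return BC+x/1000*bx+y/1000*by
def rot(z): # tool down, z axis along 2-vector
    z=np.array([z[0],z[1],0]);z/=np.linalg.norm(z);x=np.array([0,0,-1.]);return np.stack([x,np.cross(z,x),z],1)
E
python3 - <<'E'
from h import *
print(B(75,100),B(78,64))
q=B(75,215);P=[q[0],q[1],.16]
for z in (bx,-bx): print(inverse_kinematics(P,rot(z)))
movep(P,rot(bx)); command_gripper(.012)
snap("wrist","w1"); print(sense()["time_s"],sense()["position"],sense()["finger_gap"])
E
```

```text
[0.48733541 0.04173022] [0.49705836 0.00693849]
[-0.73093004  0.29709931  0.389742    2.08112352 -0.15712177  0.79069194
 -0.05634114]
[ 0.48894642  0.56188195 -1.1713984   2.01831183  0.62995966  0.98486722
  2.32855536]
2.9167 [0.46570183 0.15462722 0.16001263] 0.012013327561785667
```

View pics/w1.png

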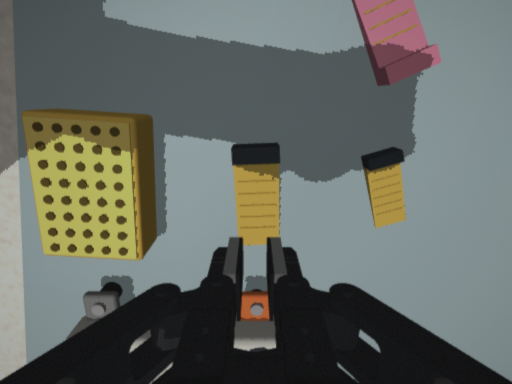

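The wrist view shows the wedge from (256,150) at the heel to (258,240) at the thin edge. It lines up with the orange ear at (256,305).

```bash
python3 - <<'E'
from h import *
z=np.load("w1.npz");p,W=z["p"],z["W"]
hsv=cv2.cvtColor(p,cv2.COLOR_RGB2HSV);H,S,V=[hsv[...,i] for i in range(3)]
box=np.zeros(H.shape,bool);box[130:260,215:300]=1
tob=lambda q:np.stack([(q[:,:2]-BC)@bx,(q[:,:2]-BC)@by,q[:,2]],1)*1000
for nm,m in(("ramp",(H>14)&(H<32)&(S>110)&(V>80)&box),("heel",(V<70)&box&(np.indices(H.shape)[0]<170)&(W[...,2]>.021)),("ear",(H<14)&(S>150)&(V>80)&(np.indices(H.shape)[0]>280)&(W[...,2]>.02)),("table",(W[...,2]<.01)&(np.indices(H.shape)[0]>250)&(np.indices(H.shape)[1]<60))):
    q=tob(W[m]); r=cv2.minAreaRect(q[:,:2].astype(np.float32)); print(nm,m.sum(),q.mean(0).round(1),np.percentile(q[:,2],[2,50,98]).round(1),r)
t=np.load("top0.npz");K,T=T_of("top");W=cloud(t["d"],K,T);p=t["p"];hsv=cv2.cvtColor(p,cv2.COLOR_RGB2HSV);H,S,V=[hsv[...,i] for i in range(3)]
m=(H>14)&(H<32)&(S>110)&(V>80)&(W[...,2]<.06)&(abs(W[...,0]-.47)<.06)&(abs(W[...,1]-.14)<.06)&(W[...,0]<.53)
m[:200]=0;m[245:]=0
q=tob(W[m]);print(cv2.minAreaRect(q[:,:2].astype(np.float32)),q.mean(0))
E
```

```text
ramp 3294 [ 76.3 200.1  10.7] [ 3.   9.7 15.2] ((75.51083374023438, 223.3220672607422), (39.26304626464844, 138.9188690185547), 1.865653157234192)
heel 840 [ 75.1 247.2  27.6] [23.1 26.8 28.4] ((75.08786010742188, 266.0931091308594), (53.34226989746094, 39.0249137878418), 89.7823486328125)
ear 592 [ 73.6 106.4  34.5] [ 25.3  29.8 162. ] ((73.48872375488281, 189.7325439453125), (26.2447452545166, 206.0644073486328), 0.2918960750102997)
table 6583 [-168.5   77.4    1.1] [-0.3  1.1  2.4] ((-169.7109375, 59.92586898803711), (182.91415405273438, 65.8956527709961), 76.2669448852539)
((77.1075439453125, 196.56459045410156), (43.218379974365234, 84.7543716430664), 1.8063859939575195) [ 76.21657796 197.73924155   8.39484945]
```

```bash
python3 - <<'E'
from h import *
q=B(75.5,288)
R=rot(bx)
p0=B(75.5,288);movep([*p0,.11],R)
move_l([*p0,.032],feed=.1); sleep(.2)
s=sense();f0=s["wrist_force"];print(s["position"],f0,s["time_s"])
snap("wrist","w2")
for y in (280,274,270,266,262,258,254,250):
    p=B(75.5,y); move_l([*p,.032],feed=.05); s=sense();f=s["wrist_force"]-f0
    g=s["position"][:2]-BC
    print(y,(g@by*1000).round(2),(g@bx*1000).round(1),"fy %.2f fx %.2f fz %.2f"%(f[:2]@by,f[:2]@bx,f[2]),round(s["time_s"],2))
snap("wrist","w3");snap("top","t3")
E
```

```text
[0.45276853 0.2266991  0.03258708] [0.70317588 0.58880324 0.31950912] 4.4917
280 279.29 75.5 fy 0.12 fx -1.50 fz 0.26 4.85
274 273.47 75.5 fy -0.64 fx 0.06 fz -0.49 5.12
270 269.69 75.5 fy -0.27 fx -0.93 fz 0.09 5.37
266 265.67 75.5 fy -0.37 fx -1.27 fz 0.23 5.62
262 261.66 75.5 fy 0.05 fx -0.59 fz -0.56 5.87
258 257.63 75.5 fy -0.44 fx -0.06 fz -0.67 6.12
254 253.6 75.5 fy -0.41 fx -1.44 fz -0.31 6.37
250 249.62 75.5 fy -0.99 fx -0.74 fz -1.05 6.62
```

View pics/w3.png

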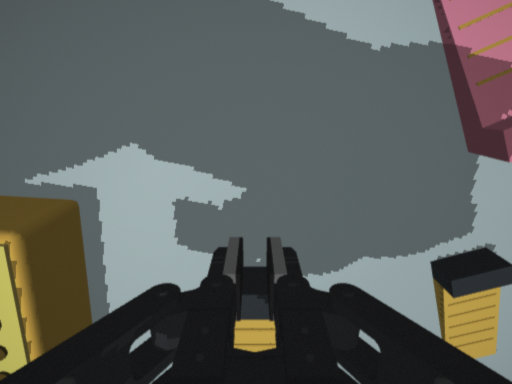

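View pics/t3.png

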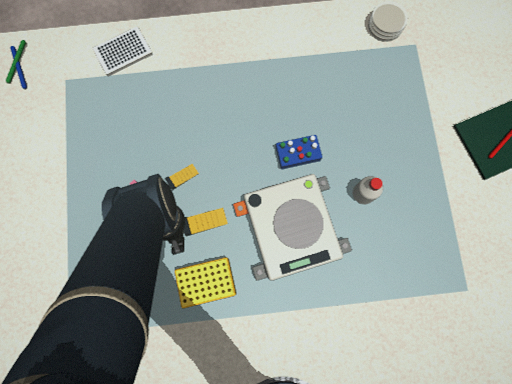

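```bash
cat >> h.py <<'E'
def ramp(fn,name="top"):
    z=np.load(fn);p=z["p"];K,T=T_of(name);W=cloud(z["d"],K,T)
    hsv=cv2.cvtColor(p,cv2.COLOR_RGB2HSV);H,S,V=[hsv[...,i] for i in range(3)]
    q=(W-np.array([*BC,0]));bxx=q[...,:2]@bx*1000;byy=q[...,:2]@by*1000;h=W[...,2]*1000
    m=(H>14)&(H<32)&(S>110)&(V>80)&(abs(bxx-76)<30)&(byy>115)&(byy<260)&(h<30)&(z["d"]>0)
    x,y=bxx[m],byy[m]
    yb=np.percentile(y,[1,99]);xb=np.percentile(x,[2,98])
    fit=np.polyfit(y,x,1)
    dk=(V<65)&(abs(bxx-76)<30)&(byy>150)&(byy<265)&(h>18)&(h<32)&(z["d"]>0)
    print(fn,name,m.sum(),"y",yb.round(1),"x",xb.round(1),"x thin/thick",np.polyval(fit,yb).round(1),"heel",np.percentile(byy[dk],[2,50,98]).round(1) if dk.any() else None)
E
python3 - <<'E'
from h import *
ramp("top0.npz");ramp("t3.npz");ramp("side0.npz","side")
E
```

```text
top0.npz top 646 y [154.9 238.5] x [56.7 95.8] x thin/thick [77.5 75. ] heel [238.9 245.6 252.4]
t3.npz top 640 y [140.4 224.1] x [54.8 93.3] x thin/thick [74.3 73.7] heel [225.  230.2 241.7]
side0.npz side 396 y [153.5 235.8] x [56.4 97.7] x thin/thick [81.7 70.1] heel [239.  248.6 252.8]
```

```bash
cat >> h.py <<'E'
def favg(n=15):
    F=[]
    for _ in range(n): sleep(.015);F.append(sense()["wrist_force"])
    F=np.mean(F,0);return np.array([F[:2]@bx,F[:2]@by,F[2]])
E
python3 - <<'E'
from h import *
f0=favg(); print(f0)
for y in (215,192,188,186,184,182.5,181,180):
    move_l([*B(75.5,y),.032],feed=.05 if y>189 else .03)
    f=favg(); s=sense(); print(y,((s["position"][:2]-BC)@by*1000).round(2),(f-f0).round(2),round(s["time_s"],2))
snap("top","t4");snap("side","s4");ramp("t4.npz")
E
```

```text
[-0.00948225 -0.06857755 -0.05628691]
215 215.3 [0.01 0.39 0.05] 8.07
192 192.27 [ 0.15  0.22 -0.04] 8.93
188 188.05 [ 0.09 -0.15  0.23] 9.46
186 186.02 [ 0.26 -0.03 -0.04] 9.96
184 183.99 [0.02 0.09 0.06] 10.46
182.5 182.5 [-0.04 -0.14  0.16] 10.96
181 180.95 [-0.04  0.07  0.11] 11.46
180 180.3 [-0.    1.64  0.02] 11.96
t4.npz top 288 y [115.4 155.4] x [53.9 92.7] x thin/thick [75.6 69.3] heel [157.6 161.8 168.5]
```

View pics/t4.png

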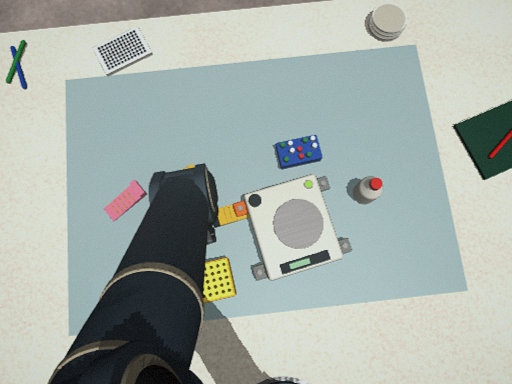

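View pics/s4.png

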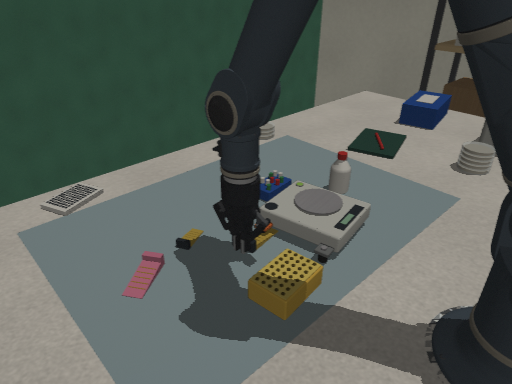

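The force rises at about TCP y = 180.5–181 mm, where the ramp first bears on the foot. I'll push about 4.5 mm further.

```bash
python3 - <<'E'
from h import *
c=179
while True:
    move_l([*B(75.5,c),.032],feed=.03)
    f=favg(8); s=sense(); y=((s["position"][:2]-BC)@by*1000); print(c,y.round(2),f.round(2),round(s["time_s"],2))
    if y<176.3 or c<173: break
    c-=max(.4,min(1,y-176))
s=sense();g=(s["position"][:2]-BC)@by*1000
for y in (g+2,215): move_l([*B(75.5,y),.032],feed=.05)
move_l([*B(75.5,215),.16]); 
snap("wrist","w5");snap("top","t5");snap("side","s5");print(favg(4));ramp("t5.npz")
E
```

```text
179 179.25 [ 0.26  3.19 -0.31] 12.44
178 177.9 [ 0.69  3.16 -0.63] 12.82
177 176.85 [ 0.61  2.75 -0.74] 13.21
176.14651111241827 176.09 [ 0.55  2.93 -0.32] 13.59
[-0.24221031  0.34325048 -0.3484245 ]
t5.npz top 276 y [115.4 151.5] x [54.7 93.2] x thin/thick [74.3 73.5] heel [153.2 159.3 164. ]
```

View pics/w5.png

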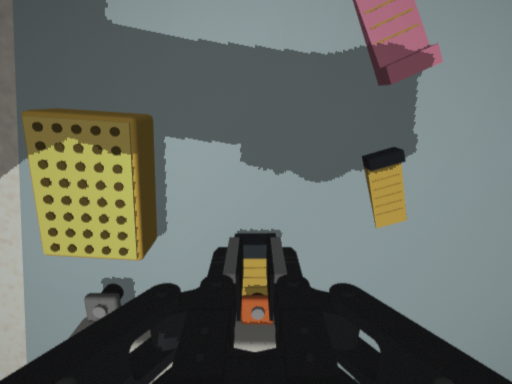

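View pics/s5.png

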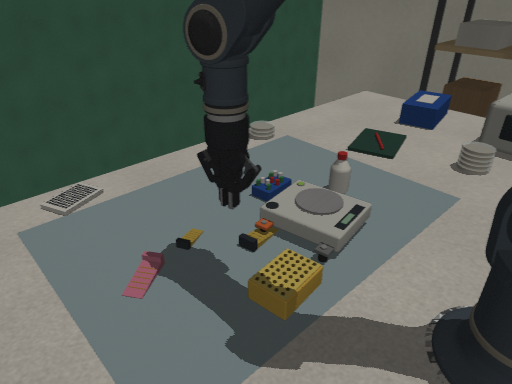

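```bash
python3 - <<'E'
from h import *
R=rot(bx)
z=np.load("t5.npz");W=z["W"];hs=cv2.cvtColor(z["p"],cv2.COLOR_RGB2HSV)
def rect(W):
    m=(abs(W[...,2]-.056)<.006)&(W[...,1]<.05)&(W[...,1]>-.19)&(abs(W[...,0]-.4325)<.15)
    q=W[m];return cv2.minAreaRect((q[:,:2]*1000).astype(np.float32)),np.linalg.lstsq(np.c_[q[:,:2],np.ones(len(q))],q[:,2],rcond=None)[0].round(4)
t=np.load("top0.npz");K,T=T_of("top");print(rect(cloud(t["d"],K,T)));print(rect(W))
command_gripper(0.0)
p=B(78,64)
movep([*p,.125],R); sleep(.2); f0=favg(6)
hit=move_l([*p,.070],feed=.03,until_force=4)
s=sense();print("hit",hit,s["position"],s["wrist_force"],s["time_s"])
zc=s["position"][2]
for k in range(14):
    zc-=.0007; move_l([*p,zc],feed=.03); f=favg(4)-f0; print(round(zc,4),sense()["position"][2].round(4),f.round(2))
    if f[2]>12: break
snap("side","s6");snap("top","t6")
sleep(.8); print((favg(6)-f0).round(2),sense()["time_s"],sense()["position"])
E
```

```text
(((432.2052307128906, -70.66558074951172), (199.44412231445312, 169.78359985351562), 10.764750480651855), array([-0.0005, -0.0029,  0.0565]))
(((432.49017333984375, -73.5833969116211), (199.65948486328125, 169.84153747558594), 10.006970405578613), array([-0.0011, -0.0027,  0.0568]))
hit True [0.49699025 0.00695251 0.08105785] [-1.54582247  0.10675084  5.94877229] 18.5167
0.0804 0.081 [-2.74  1.04  8.85]
0.0797 0.0808 [-4.63  1.52 14.79]
[-4.32  1.22 14.57] 20.15 [0.49711986 0.00696703 0.0808598 ]
```

View pics/s6.png

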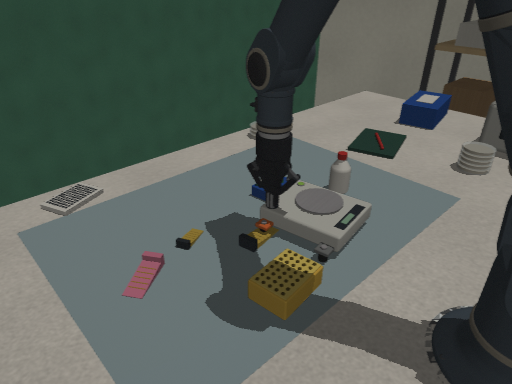

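The press held at 14.6 N with no sinking. However, the balance seems to have slid about 3 mm during the push, so I'll lift off and remeasure how far the wedge is in relative to the foot.

```bash
python3 - <<'E'
from h import *
p=B(78,64)
move_l([*p,.16],feed=.1)
q=B(75,330);movep([*q,.22],rot(bx))
for i in range(3): snap("top",f"t7{i}")
for i in range(3): snap("side",f"s7{i}")
snap("wrist","w7");print(sense()["time_s"])
E
cat > an.py <<'E'
from h import *
def rect(W,d):
    m=(abs(W[...,2]-.056)<.005)&(d>0)&(W[...,1]<.05)&(W[...,1]>-.19)&(abs(W[...,0]-.4325)<.15)
    q=W[m];(c,s,an)=cv2.minAreaRect((q[:,:2]*1000).astype(np.float32));return c,s,an
def load(fn,n):
    z=np.load(fn);K,T=T_of(n);return z["p"],z["d"],cloud(z["d"],K,T)
for fn,n in(("top0.npz","top"),("t3.npz","top"),("t4.npz","top"),("t5.npz","top"),("t70.npz","top"),("t71.npz","top"),("t72.npz","top"),("side0.npz","side"),("s70.npz","side"),("s71.npz","side"),("s72.npz","side")):
    p,d,W=load(fn,n);c,s,an=rect(W,d)
    hsv=cv2.cvtColor(p,cv2.COLOR_RGB2HSV);H,S,V=[hsv[...,i] for i in range(3)]
    e=(H<14)&(S>150)&(V>90)&(abs(W[...,2]-.029)<.008)&(abs(W[...,1]-.04)<.05)&(abs(W[...,0]-.48)<.05)
    pd=(V<60)&(d>0)&(abs(W[...,2]-.057)<.006)&(abs(W[...,1]-.005)<.03)&(abs(W[...,0]-.497)<.03)
    tob=lambda q:((q[:2]-BC)@np.stack([bx,by],1)*1000).round(1)
    print(fn,tob(np.array(c)/1000),np.round(s,1),round(an,2),"ear",e.sum(),tob(np.median(W[e],0)) if e.any() else 0,"pad",pd.sum(),tob(W[pd].mean(0)) if pd.any() else 0)
    ramp(fn,n)
E
python3 an.py
```

```text
22.5083
top0.npz [-0.3  0.2] [199.3 169.3] 10.85 ear 123 [74.  99.2] pad 103 [79.  64.7]
top0.npz top 646 y [154.9 238.5] x [56.7 95.8] x thin/thick [77.5 75. ] heel [238.9 245.6 252.4]
t3.npz [-0.3  0.1] [199.4 169.7] 10.73 ear 122 [73.8 98.4] pad 7 [83.3 62.6]
t3.npz top 640 y [140.4 224.1] x [54.8 93.3] x thin/thick [74.3 73.7] heel [225.  230.2 241.7]
t4.npz [-0.3  0.1] [199.3 169.7] 10.67 ear 125 [73.8 99.1] pad 16 [81.8 64.9]
t4.npz top 288 y [115.4 155.4] x [53.9 92.7] x thin/thick [75.6 69.3] heel [157.6 161.8 168.5]
t5.npz [-0.7 -2.8] [199.5 169.6] 10.01 ear 124 [73.2 95.3] pad 1 [80.8 48.7]
t5.npz top 276 y [115.4 151.5] x [54.7 93.2] x thin/thick [74.3 73.5] heel [153.2 159.3 164. ]
t70.npz [-0.7 -2.8] [199.3 169.7] 10.03 ear 126 [73.  95.3] pad 60 [79.4 61.5]
t70.npz top 278 y [115.4 151.6] x [54.6 93.2] x thin/thick [74.4 73.6] heel [153.1 158.5 164. ]
t71.npz [-0.8 -2.8] [199.2 169.6] 10.01 ear 124 [73.  95.3] pad 67 [80.1 61.8]
t71.npz top 277 y [115.4 151.5] x [54.5 93.1] x thin/thick [74.4 73.4] heel [153.1 158.8 164.1]
t72.npz [-0.7 -2.8] [199.3 169.7] 10.03 ear 124 [73.6 95.9] pad 53 [80.2 61.7]
t72.npz top 278 y [115.4 151.4] x [54.5 93.4] x thin/thick [74.3 73.2] heel [153.1 158.7 164.1]
side0.npz [ 0.7 -0.1] [199.4 171.8] 11.02 ear 82 [ 72.  103.4] pad 67 [80.1 64.3]
side0.npz side 396 y [153.5 235.8] x [56.4 97.7] x thin/thick [81.7 70.1] heel [239.  248.6 252.8]
s70.npz [-0.2 -2.4] [198.8 171.3] 10.25 ear 94 [ 71.8 100.8] pad 67 [80.5 60.4]
s70.npz side 123 y [115.3 152.1] x [54.6 93.7] x thin/thick [76.5 55.3] heel [152.5 161.3 165. ]
s71.npz [ 0.3 -1.5] [199.9 171.5] 10.01 ear 94 [ 72.2 100.9] pad 67 [80.1 60.8]
s71.npz side 121 y [115.7 151.8] x [54.4 93.7] x thin/thick [76.4 55.7] heel [151.8 161.6 165.2]
s72.npz [ 0. -2.] [199.3 170.6] 10.4 ear 94 [ 71.7 101. ] pad 68 [80.3 60.6]
s72.npz side 122 y [115.3 151.8] x [55.  93.8] x thin/thick [76.5 55.9] heel [151.2 161.7 165.3]
```

```bash
python3 - <<'E'
import cv2
a=cv2.imread("pics/t70.png")[150:300,160:360];b=cv2.imread("pics/s70.png")[170:320,210:390]
cv2.imwrite("pics/t7z.png",cv2.resize(a,None,fx=4,fy=4,interpolation=2));cv2.imwrite("pics/s7z.png",cv2.resize(b,None,fx=4,fy=4,interpolation=2))
E
```

```text
(no output)
```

View pics/t7z.png

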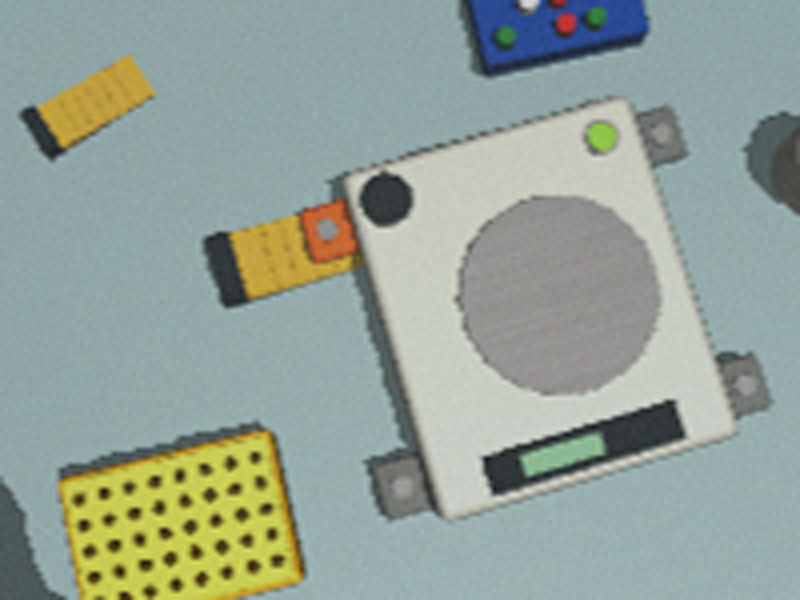

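View pics/s7z.png

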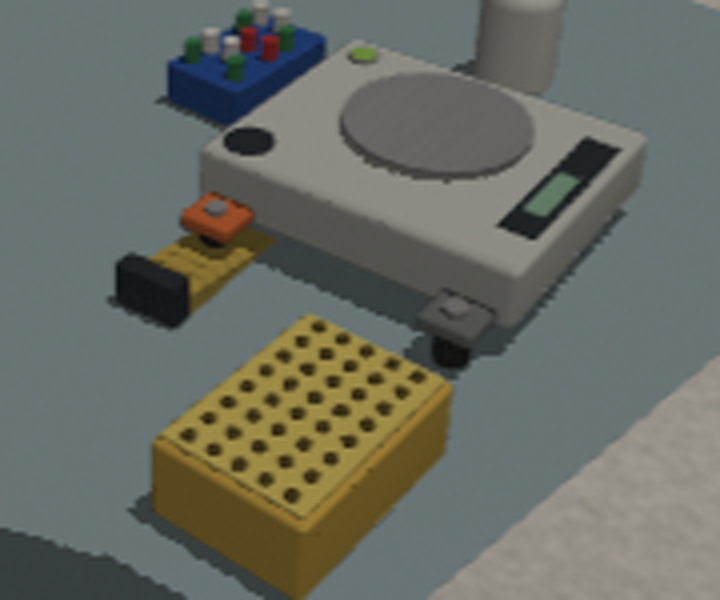

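View pics/w7.png

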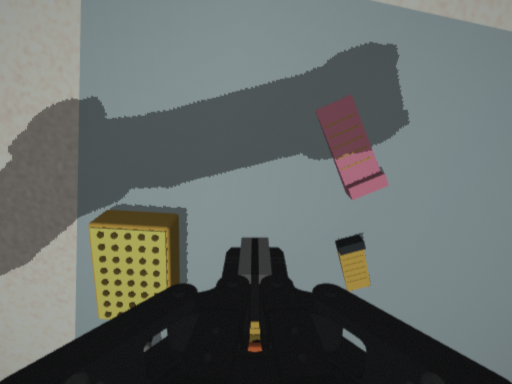

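```bash
python3 - <<'E'
from h import *
def pl(fn,n):
    z=np.load(fn);K,T=T_of(n);W=cloud(z["d"],K,T);q=(W-np.array([*BC,0]))
    x=q[...,:2]@bx;y=q[...,:2]@by+.0013;h=W[...,2]
    r=np.hypot(x,y+.012)
    m=(abs(x)<.092)&(abs(y)<.078)&(r>.060)&(abs(h-.056)<.008)
    A=np.c_[x[m],y[m],np.ones(m.sum())];b=h[m]
    c=np.linalg.lstsq(A,b,rcond=None)[0];res=b-A@c
    g=abs(res)<3*res.std();c=np.linalg.lstsq(A[g],b[g],rcond=None)[0]
    sd=res[g].std()*np.sqrt(np.diag(np.linalg.inv(A[g].T@A[g])))
    print(fn,m.sum(),(c*1000).round(2),(sd*1000).round(2))
for f in "top0 t3 t4 t5 t6 t70 t71 t72".split(): pl(f+".npz","top")
for f in "side0 s70 s71 s72".split(): pl(f+".npz","side")
E
```

```text
top0.npz 3570 [-2.86  0.34 56.34] [0.41 0.51 0.03]
t3.npz 3567 [-2.46  0.4  56.35] [0.42 0.53 0.03]
t4.npz 3573 [-3.19 -0.74 56.35] [0.42 0.52 0.03]
t5.npz 3563 [-3.250e+00  5.000e-02  5.641e+01] [0.41 0.52 0.03]
t6.npz 1766 [-4.09  4.96 56.64] [0.61 1.27 0.06]
t70.npz 3573 [-3.1  -0.64 56.39] [0.42 0.53 0.03]
t71.npz 3568 [-2.51 -0.46 56.37] [0.43 0.54 0.03]
t72.npz 3575 [-2.66 -0.47 56.43] [0.41 0.51 0.03]
side0.npz 1763 [-1.2  -1.63 56.92] [0.33 0.43 0.02]
s70.npz 1771 [-1.64 -1.21 56.87] [0.34 0.45 0.02]
s71.npz 1774 [-1.57 -1.91 56.89] [0.35 0.46 0.02]
s72.npz 1787 [-1.42 -2.62 56.91] [0.35 0.47 0.02]
```

The balance slid about 3.4 mm with the wedge, so real insertion past first bearing is only about 1–2 mm, at the low edge of the 2–7 mm range. I'll give the heel a quick short push of about 2.5 mm, so the balance's inertia keeps it in place, then press again.

```bash
python3 - <<'E'
from h import *
command_gripper(.012)
R=rot(bx)
movep([*B(74.8,215),.10],R); move_l([*B(74.8,206),.032],feed=.12); sleep(.15)
move_l([*B(74.8,173.5),.032],feed=.26)
s=sense();print(((s["position"][:2]-BC)@by*1000).round(2),s["wrist_force"])
sleep(.1);s=sense();print(((s["position"][:2]-BC)@by*1000).round(2),s["time_s"],favg(4))
move_l([*B(74.8,177),.032],feed=.05);move_l([*B(74.8,215),.032],feed=.2);move_l([*B(74.8,215),.16],feed=.2)
movep([*B(75,330),.22],R)
for i in range(2): snap("top",f"t8{i}");snap("side",f"s8{i}")
print(sense()["time_s"])
E
sed -i 's/^for fn,n in.*/import sys\nfor fn,n in [(a+".npz","top" if a[0]=="t" else "side") for a in sys.argv[1:]]:/' an.py; python3 an.py t70 t80 t81 s70 s80 s81
```

```text
172.32 [-0.46175742 -0.05709486 -0.56133527]
174.08 24.7333 [0.03110483 0.10414409 0.40813875]
26.9667
t70.npz [-0.7 -2.8] [199.3 169.7] 10.03 ear 126 [73.  95.3] pad 60 [79.4 61.5]
t70.npz top 278 y [115.4 151.6] x [54.6 93.2] x thin/thick [74.4 73.6] heel [153.1 158.5 164. ]
t80.npz [-0.6 -3.3] [199.8 169.9] 9.75 ear 120 [75.2 94.5] pad 63 [80.2 60.2]
t80.npz top 223 y [115.4 144.2] x [54.3 93.7] x thin/thick [74.3 73.2] heel [150.3 153.7 156.9]
t81.npz [-0.6 -3.2] [199.9 169.6] 9.76 ear 122 [74.8 94.5] pad 56 [79.9 60.1]
t81.npz top 222 y [115.4 144.2] x [54.5 93.1] x thin/thick [74.3 73.2] heel [150.2 153.7 157. ]
s70.npz [-0.2 -2.4] [198.8 171.3] 10.25 ear 94 [ 71.8 100.8] pad 67 [80.5 60.4]
s70.npz side 123 y [115.3 152.1] x [54.6 93.7] x thin/thick [76.5 55.3] heel [152.5 161.3 165. ]
s80.npz [ 0.1 -2.8] [198.9 172.2] 10.16 ear 88 [ 72.7 101.3] pad 63 [80.3 59.5]
s80.npz side 77 y [115.6 143.1] x [54.3 93. ] x thin/thick [74.6 53.8] heel [150.3 155.8 158.2]
s81.npz [ 0.6 -3.2] [199.8 172.8] 9.68 ear 89 [ 72.  100.9] pad 64 [80.3 59.3]
s81.npz side 81 y [115.5 142.2] x [54.7 94. ] x thin/thick [76.4 53. ] heel [150.6 155.6 157.8]
```

The quick push overshot. The wedge advanced about 7 mm while the balance moved only about 0.7 mm, so insertion is now about 8 mm. I'll push it back about 3.5 mm with closed fingertips against the heel's inner face, which stands 12 mm above the ramp.

```bash
python3 - <<'E'
from h import *
R=rot(bx)
command_gripper(0.0)
movep([*B(74,128),.12],R); sleep(.1); f0=favg(5)
hit=move_l([*B(74,128),.0445],feed=.06,until_force=5); print(hit,sense()["position"]); 
if not hit:
  for y in (131.5,133,134,135,136,136.8):
    move_l([*B(74,y),.0445],feed=.03); f=favg(5)-f0; g=(sense()["position"][:2]-BC)@by*1000; print(y,g.round(2),f.round(2),round(sense()["time_s"],2))
  snap("top","t9");snap("side","s9")
E
python3 an.py t9 s9
```

```text
False [0.48134628 0.06910239 0.04482722]
131.5 131.7 [ 0.6  -0.21  0.28] 30.08
133 132.89 [ 0.63 -0.66  0.63] 30.42
134 133.45 [ 0.76 -3.27  1.03] 30.75
135 134.77 [ 0.51 -4.17  1.6 ] 31.08
136 136.05 [ 0.39 -3.18  1.57] 31.42
136.8 136.85 [ 0.44 -3.44  1.46] 31.75
t9.npz [-1.  -1.6] [199.7 169.9] 10.43 ear 92 [67.8 93.4] pad 30 [78.7 64.4]
t9.npz top 7 y [115.9 123.7] x [53.6 59.3] x thin/thick [57.  54.8] heel None
s9.npz [-0.1 -1.3] [199.5 171.3] 10.25 ear 59 [ 65.1 101.6] pad 7 [80.7 70. ]
s9.npz side 52 y [115.5 136.4] x [53.9 74. ] x thin/thick [65.1 56.4] heel [150.3 158.6 162.3]
```

View pics/s9.png

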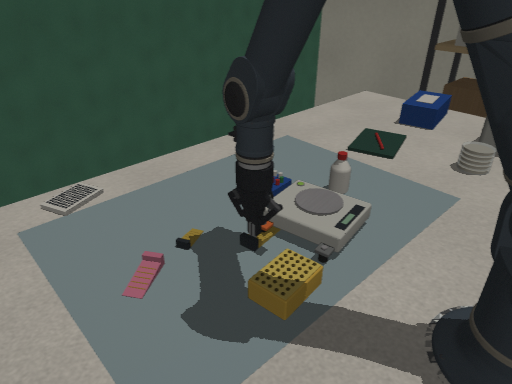

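```bash
python3 - <<'E'
from h import *
R=rot(bx)
move_l([*B(74,127.5),.0445],feed=.06)
move_l([*B(74,138),.0445],feed=.12)
g=(sense()["position"][:2]-BC)@by*1000;print(g)
move_l([*B(74,129),.0445],feed=.08)
move_l([*B(74,129),.13],feed=.2)
movep([*B(75,320),.2],R)
for i in range(2): snap("top",f"ta{i}");snap("side",f"sa{i}")
print(sense()["time_s"])
E
python3 an.py ta0 ta1 sa0 sa1
```

```text
139.1006699245498
34.275
ta0.npz [-0.9 -2.6] [199.3 169.7] 10.14 ear 127 [73.4 96.6] pad 47 [80.4 60.9]
ta0.npz top 280 y [115.4 151.8] x [54.2 92.9] x thin/thick [73.9 73.1] heel [153.3 159.1 164.4]
ta1.npz [-0.8 -2.4] [199.6 169.5] 10.16 ear 125 [73.7 96.7] pad 44 [80.  61.9]
ta1.npz top 279 y [115.4 151.6] x [54.2 93.2] x thin/thick [74.1 72.9] heel [153.4 158.8 164.5]
sa0.npz [ 0.2 -2.8] [199.2 172.8] 10.49 ear 92 [ 71.5 100.5] pad 68 [80.2 60.9]
sa0.npz side 124 y [115.8 152.1] x [54.2 94.2] x thin/thick [76.6 54.6] heel [151.9 161.6 165.1]
sa1.npz [ 0.2 -1.9] [199.6 172.8] 10.1 ear 93 [ 72.  100.9] pad 68 [80.2 60.9]
sa1.npz side 123 y [115.9 152. ] x [53.9 94.3] x thin/thick [76.6 54.6] heel [151.9 162.  165.6]
```

The wedge is back to about 1.5–3 mm insertion, with the spread coming from how the force onset and the camera each fix the zero. I'll give one more calibrated forward tap, aiming for +2 to 2.5 mm.

```bash
python3 - <<'E'
from h import *
R=rot(bx)
command_gripper(.012)
movep([*B(74,200),.09],R); move_l([*B(74,186),.032],feed=.12); sleep(.1)
move_l([*B(74,175.1),.032],feed=.125)
g=(sense()["position"][:2]-BC)@by*1000;print(g)
move_l([*B(74,190),.032],feed=.12)
move_l([*B(74,200),.13],feed=.2)
movep([*B(75,320),.2],R)
for i in range(2): snap("top",f"tb{i}");snap("side",f"sb{i}")
print(sense()["time_s"])
E
python3 an.py tb0 tb1 sb0 sb1
```

```text
174.6145251393944
37.975
tb0.npz [-0.9 -2.5] [199.5 169.9] 10.11 ear 126 [73.6 96.6] pad 53 [79.5 61.9]
tb0.npz top 258 y [115.4 149.1] x [53.9 92.8] x thin/thick [73.8 72.8] heel [151.  156.3 162. ]
tb1.npz [-0.8 -2.3] [199.6 169.4] 10.16 ear 126 [73.1 96.7] pad 47 [80.7 62.8]
tb1.npz top 260 y [115.4 149.1] x [54.2 92.8] x thin/thick [73.8 72.9] heel [150.9 156.4 161.7]
sb0.npz [ 0.3 -1. ] [199.9 168.8] 10.2 ear 96 [ 71.4 102.1] pad 69 [80.1 60.6]
sb0.npz side 107 y [115.7 148.2] x [53.8 93.5] x thin/thick [75.4 55.7] heel [151.  159.8 162.4]
sb1.npz [-0.3 -0.8] [199.2 169.9] 9.72 ear 95 [ 71.9 101.6] pad 69 [80.2 60.5]
sb1.npz side 110 y [115.3 149.6] x [53.7 92.9] x thin/thick [74.3 56.3] heel [150.9 159.3 163. ]
```

The wedge advanced 2.6 mm and the balance did not move, so insertion is about 4–5.5 mm. Now the final press, with the pad shifted about 3 mm from its start position.

```bash
python3 - <<'E'
from h import *
R=rot(bx)
command_gripper(0.0)
p=B(78,61)
movep([*p,.11],R); sleep(.15); f0=favg(5)
hit=move_l([*p,.072],feed=.04,until_force=4)
s=sense();print(hit,s["position"],s["time_s"]);zc=s["position"][2]-.0007
for k in range(6):
    zc-=.0006; move_l([*p,zc],feed=.03); f=favg(3)-f0; print(round(zc,4),sense()["position"][2].round(4),f.round(2))
    if f[2]>12: break
sleep(.6); print((favg(4)-f0).round(2),sense()["position"])
move_l([*p,.14],feed=.1)
movep([*B(75,320),.25],R)
snap("top","tc0");snap("side","sc0");s=sense();print(s["time_s"],s["wrist_force"])
E
python3 an.py tb1 tc0 sb1 sc0
python3 - <<'E'
import cv2
b=cv2.imread("pics/sc0.png")[170:320,210:390];cv2.imwrite("pics/scz.png",cv2.resize(b,None,fx=4,fy=4,interpolation=2))
E
```

```text
True [0.4975416  0.00389877 0.08130891] 40.25
0.08 0.0811 [-4.92  1.09 17.69]
[-4.61  0.89 17.99] [0.49765877 0.00395413 0.0811201 ]
43.1583 [ 0.44133406 -0.80020791 -0.8849032 ]
tb1.npz [-0.8 -2.3] [199.6 169.4] 10.16 ear 126 [73.1 96.7] pad 47 [80.7 62.8]
tb1.npz top 260 y [115.4 149.1] x [54.2 92.8] x thin/thick [73.8 72.9] heel [150.9 156.4 161.7]
tc0.npz [-0.7 -2.2] [199.4 169.4] 10.04 ear 129 [73.3 96.6] pad 65 [79.  62.1]
tc0.npz top 260 y [115.4 149.1] x [54.  92.6] x thin/thick [73.8 72.9] heel [150.9 156.5 162. ]
sb1.npz [-0.3 -0.8] [199.2 169.9] 9.72 ear 95 [ 71.9 101.6] pad 69 [80.2 60.5]
sb1.npz side 110 y [115.3 149.6] x [53.7 92.9] x thin/thick [74.3 56.3] heel [150.9 159.3 163. ]
sc0.npz [-0.2 -1.3] [198.7 169.1] 10.03 ear 92 [ 71.8 101. ] pad 69 [80.  60.8]
sc0.npz side 106 y [115.4 149.9] x [53.8 92.9] x thin/thick [75.5 55.1] heel [150.6 159.4 163.2]
```

View pics/scz.png

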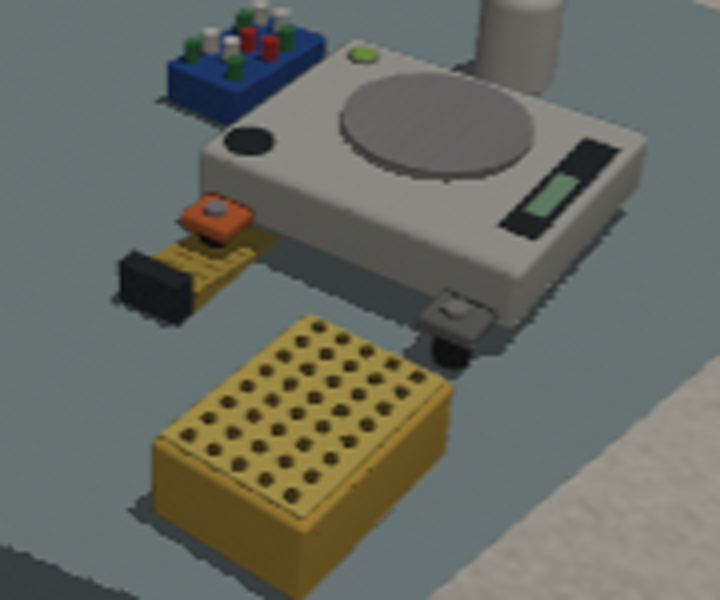

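View pics/tc0.png

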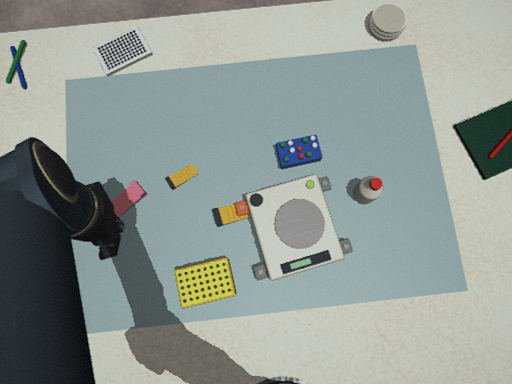

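The pictures show the foot resting on the ramp below the orange ear at (240,208) in the top view. The other objects are where they were, and the arm is clear.

```bash
python3 -c "
from rig import *
finish_job();print(sense()['time_s'])"
```

```text
the job is handed in; nothing more can be done
the job is handed in; nothing more can be done
```

The short foot now rests on the yellow wedge. I pressed the dark pad over that corner at about 18 N and it did not sink or rock. The job was handed in at about 43 s with the arm clear.

- **How it went:** The slow first push slid the balance along with the wedge, so I used short quick pushes. One went about 3–4 mm too far, and I pushed the wedge back with the fingertips against the heel's inner face. A last tap moved it 2.6 mm further in without moving the balance. I had already pressed the pad once at about 15 N before these corrections. The 18 N press came last, after the wedge was in its final place.
- **Wedge position:** It is about 4–5.5 mm past first bearing, inside the 2–7 mm range. The force onset gives the low figure and the camera the high one; they disagree by about 1.5 mm.
- **Level:** I did not measure the tilt again after the final tap. An earlier check, with the wedge less far in, showed no change in tilt beyond the noise.
- **After the press:** The wedge and balance had not moved beyond the measurement noise of a few tenths of a mm.
- **Balance shift:** It ended about 2.5 mm and 0.7° from where it started, about 3 mm at the foot. The side camera gives a smaller shift, about 1.3 mm.
- **Other things:** The tip rack, tube rack, bottle and both look-alikes were not touched.

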